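# Sweep used vial caps off the stage plate into the waste tray

## Robot

A 7-joint arm with a two-finger parallel gripper is mounted at the origin on the work surface. World frame = base frame: x ahead of the robot, y to its left, z up, the work surface at z = 0. Lengths are in m, angles in rad, forces in N, time in s.
With the tool pointing down it reaches from about 0.4 to 0.875 m from the base axis. Payload 19.3 kg.
Tool frame: the origin (TCP) lies at the very end of the fingers, on their centre line; the grasp point (between the pads) lies 19 mm behind it; z points along the fingers, y is the line along which they close (so a half turn about z gives the same grasp; the last joint's range is limited). The gripper opens to 85 mm and grips with 20 to 120 N. Pads are 22 mm wide; open, the fingers measure 114 mm over their backs; the gripper's body (76 mm by 85 mm) begins 54 mm behind the grasp point. The pads swing forward as they close: fully open they stand 13 mm farther back than shut.
Start: joints at [-1.295, 0.521, -0.036, 1.599, 0.021, 1.021, -0.113], TCP at [0.212, 0.588, 0.231] pointing down, gripper open.
Joint ranges: [-2.91, 2.91], [-0.3, 2.13], [-1.5, 1.42], [0.17, 2.43], [-1.26, 4.41], [0.16, 1.93], [-2.52, 2.52]. Speed limits (rad/s): [1.89, 1.89, 2.39, 2.39, 3.01, 3.01, 3.01].

## Interface

Orientations are given as [roll, pitch, yaw] about the fixed x, y, z axes, in that order (R = Rz(yaw) Ry(pitch) Rx(roll)).
In Python, from workcell import monitor, optics, job_done gives the robot as it stands.
- The arm moves only by the shell command python3 -m handwheel 'ROWS' [FORCE]. ROWS is JSON, a list of rows, each an object of numbers: "dx", "dy", "dz": the shift along the tool's x, y, z in cm; "wx", "wy", "wz": the turn, a rotation vector about the tool's x, y, z in rad; "claw": the opening in per cent of the stroke, from 0 (shut) to 100 (fully open). A call has 1 to 8 rows; each row shifts and turns the commanded pose from where the row before left it, along the tool's axes as they then stand; what a row does not reach is not made up. A row lasts 1/8 s, in which the tool goes at most 62.5 mm and 10.7 degrees, less where a joint would pass 70% of its speed; a pose out of reach is approached as far as the arm can. A call with a gripper value outside its range is refused whole. The fingers move at their own pace and stop on an object; FORCE is the grip in N (left out, the last holds). Time passes only in rows, so rows that do not move let the fingers close. It gives the time, the measured TCP pose, the force, the opening and the grip force at its end, in the units of the state.
- monitor.observe(): the state, without advancing time (a new reading comes with each control period).
- optics.grab_frame(name): name is "scene" or "top" or "wrist"; returns a dict with "frame" (384x512x3 uint8, blue, green, red), "fovy" (degrees; the focal length in pixels is half the picture's height over the tangent of half this angle, whatever the lens; pixels are square), "cx", "cy" (the principal point, pixels), "R" (3x3) and "t" (3): a world point X has camera coordinates R X + t. Camera axes: x right, y down, z forward; pixel columns grow to the right and rows downward; lengths in m; the calibration is good to about 2 mm. A picture is of the moment at which its call begins. There is no depth.
- job_done(): hands the job in; it is judged then, once.
Trained networks look in the newest picture that a camera, given by its name, has taken for a name from the list of things; names that differ only in an ending like _2 or _b are one class to them, and where a whole thing is asked for, a point or a joint stands for the part that bears it (a point fixed in the world has none). Each returns a list of dicts, best first, with "p" (0 to 1); they miss things now and then, are a little off and sometimes report something else, mostly with a low value. They report only what shows in the picture. A call takes as long as a camera call.
- optics.masks_of(name, camera): "region" (384x512 bool, what is visible of it) and "rect" ([left, top, width, height] in pixels, round what is visible of it).
The state is a dict: "clock": time; "qpos": joint angles; "qd": joint speeds; "joint_efforts": joint torques, N m; "position": TCP position; "tool_rot": TCP orientation; "force": force on the tool from outside, world axes, zero at the start; "moment": the same for the moment, N m; "grip_width": finger opening in m; "finger_force": force on a finger pad.
Only numpy, scipy, OpenCV 4.12 (cv2) and the standard library are available. Lean on these libraries where they do the work, as an engineer would, in place of code of your own. Each camera call takes 0.05 s, during which the arm holds its last target. There are 200 camera calls.

## Task

Without picking anything up, sweep the three used red caps with the fingertips across the black plate and over its edge so that all of them drop into the red waste tray (which may be on either side). None of them may go into the white tray, and the two vials on the plate and everything else must stay standing where they are.

Things in the scene. Friction and masses are not known exactly. Their poses are not given: they have to be found in the camera images.
- plate: fixed black plate, 280 mm along its x, 240 mm along its y, flat top 30 mm high; origin at the centre of its underside on the worktop, z up. A tray stands at its +y and its -y edge. Along its x the caps are at least 40 mm (centre to centre) from both vials and 30 mm from one another, so a straight sweep along its y, square to the edge, clears the vials
- red_tray: fixed open red tray, the waste tray: outside 270 mm along its x, 106 mm along its y, 24 mm high, walls and floor 3 mm; origin at the centre of its underside on the worktop, z up, axes parallel to the plate's. A long side stands 1 mm from the plate's edge and its rim is 6 mm lower than the plate's top. It is at the plate's +y or -y edge
- white_tray: fixed open white tray of the same size and frame as the red one, against the other y edge of the plate; not for caps. The blue-lidded jar stands in it
- cap1_center (a point): red plastic vial cap, an upright disc 26 mm in diameter and 14 mm high, about 15 g, loose on the black plate; this point is its centre, 7 mm above the plate at the start
- cap2_center (a point): red plastic vial cap, an upright disc 26 mm in diameter and 14 mm high, about 15 g, loose on the black plate; this point is its centre, 7 mm above the plate at the start
- cap3_center (a point): red plastic vial cap, an upright disc 26 mm in diameter and 14 mm high, about 15 g, loose on the black plate; this point is its centre, 7 mm above the plate at the start
- cap1: the same red cap as cap1_center; origin at the centre of its underside
- cap2: the same red cap as cap2_center; origin at the centre of its underside
- cap3: the same red cap as cap3_center; origin at the centre of its underside
- vial1: amber glass sample vial with a white cap, 20 mm in diameter and 50 mm tall, standing loose on the black plate between the caps, to be left alone; origin at the centre of its underside, z up its axis
- vial2: amber glass sample vial with a white cap, 20 mm in diameter and 50 mm tall, standing loose on the black plate between the caps, to be left alone; origin at the centre of its underside, z up its axis
- jar: glass jar with blue lid, 44 mm in diameter, 50 mm tall, loose in the white tray; origin at the centre of its underside
- wash_bottle: white wash bottle with a blue cap, 64 mm in diameter, 170 mm tall, loose on the worktop to the left of the trays; origin at the centre of its underside
- slide_box: green slide box 100 x 85 x 35 mm, loose on the worktop to the right of the trays; origin at the centre of its underside
- beaker: glass beaker 70 mm in diameter, 85 mm tall, loose on the worktop to the far left; origin at the centre of its underside

How it is judged:
By the outcome, as a careful person would: the job done as asked, in the order asked, and still so for the second after the job is handed in, with the robot touching nothing.
It also fails if it takes over 48 s, if anything falls off the work surface, if the arm or the gripper's body presses on something with over 40 N, if the wrist force passes 120 N, or if a joint passes its speed limit or range.

## Working session

There is one attempt and no reset: what is moved stays moved. The work goes in short steps, Python scripts to look and compute and a shell command to move; the robot and the scene stay as the last step left them, time stands still between calls to the robot, and variables do not carry over. Pictures are saved under pics/ and viewed, at most 10 in all, crops included, and the job is handed in when it is done.

```bash
mkdir -p pics; cat > h.py <<'E'
import numpy as np, cv2
from workcell import monitor, optics
def ray(f,u,v,z):
    fl=192/np.tan(np.radians(f["fovy"])/2); d=np.array([(u-f["cx"])/fl,(v-f["cy"])/fl,1])
    R=np.array(f["R"]);c=-R.T@np.array(f["t"]);d=R.T@d
    return c+d*(z-c[2])/d[2]
def cen(m): 
    y,x=np.nonzero(m); return x.mean(),y.mean()
E
python3 - <<'E'
from h import *
for c in("top","scene"):
    f=optics.grab_frame(c); cv2.imwrite(f"pics/{c}0.png",f["frame"])
    print(c,f["fovy"],(-np.array(f["R"]).T@np.array(f["t"])).round(3))
    for n,z in(("cap1",.037),("vial1",.055),("plate",.03),("red_tray",.024),("white_tray",.024),("jar",.025)):
        for o in optics.masks_of(n,c)[:4]:
            u,v=cen(o["region"]); print(n,round(o["p"],2),o["rect"],round(u),round(v),ray(f,u,v,z).round(3))
            if n in("plate","red_tray","white_tray"):
                cs,_=cv2.findContours(o["region"].astype(np.uint8),0,1); k=max(cs,key=cv2.contourArea)
                b=cv2.boxPoints(cv2.minAreaRect(k)); print([ray(f,*p,z)[:2].round(3).tolist() for p in b])
s=monitor.observe(); print(s)
E
```

```text
top 45.296357930908805 [0.258 0.014 1.593]
cap1 0.48 [258.4, 205.5, 4.7, 6.1] 259 207 [ 0.495 -0.002  0.037]
cap1 0.38 [257.8, 225.6, 8.3, 1.8] 260 225 [ 0.435 -0.005  0.037]
cap1 0.38 [240.0, 166.7, 7.8, 5.6] 245 169 [0.631 0.045 0.037]
vial1 0.62 [250.8, 188.9, 7.7, 8.1] 256 191 [0.55  0.01  0.055]
vial1 0.53 [238.1, 186.4, 7.1, 7.3] 240 191 [0.55  0.064 0.055]
plate 0.98 [204.4, 153.0, 80.6, 86.5] 247 197 [0.532 0.039 0.03 ]
[[0.411, 0.174], [0.692, 0.144], [0.66, -0.101], [0.381, -0.063]]
red_tray 0.88 [179.2, 153.2, 38.3, 76.6] 198 191 [0.555 0.211 0.024]
[[0.432, 0.282], [0.703, 0.248], [0.685, 0.139], [0.415, 0.175]]
red_tray 0.55 [259.4, 203.6, 3.8, 7.2] 259 207 [ 0.498 -0.002  0.024]
[[0.509, 0.009], [0.508, -0.015], [0.488, -0.015], [0.488, 0.009]]
white_tray 0.75 [280.2, 163.7, 33.6, 83.8] 298 202 [ 0.514 -0.135  0.024]
[[0.384, -0.065], [0.655, -0.096], [0.643, -0.204], [0.372, -0.17]]
jar 0.55 [286.6, 215.6, 16.1, 10.4] 294 217 [ 0.462 -0.121  0.025]
scene 57.07091444010049 [ 1.248 -0.1    0.677]
cap1 0.74 [227.8, 174.5, 94.3, 77.3] 273 212 [0.587 0.029 0.037]
cap1 0.74 
[... 783 characters left out ...]
  0.025]
{'clock': 0.7, 'qpos': array([-1.29524734,  0.52140524, -0.03629603,  1.59952356,  0.02119521,
        1.02107157, -0.11279201]), 'qd': array([-0.00087556, -0.00027591,  0.00086731,  0.00214505,  0.00127242,
        0.00023567, -0.00120262]), 'joint_efforts': array([-2.85774855e-03, -9.26658440e+01,  1.97646998e+00, -3.70195591e+01,
        1.79632026e-02,  2.12986713e-03, -3.23829522e-05]), 'position': array([0.21183338, 0.58799329, 0.23127911]), 'tool_rot': array([-3.14156925e+00, -1.55180357e-06,  2.79580322e+00]), 'force': array([ 0.03962738,  0.85185417, -0.36696137]), 'moment': array([0.01579499, 0.00394099, 0.0109972 ]), 'finger_force': 0.0, 'grip_width': 0.08549541251305753}
```

```bash
python3 - <<'E'
from h import *
a=cv2.imread("pics/top0.png")[140:255,170:325]; b=cv2.imread("pics/scene0.png")[140:270,160:380]
a=cv2.resize(a,None,fx=3.6,fy=3.6,interpolation=2);b=cv2.resize(b,(558,330),interpolation=2)
w=558;cv2.imwrite("pics/v1.png",b);cv2.imwrite("pics/v0.png",a)
for c,z in(("top",.037),("scene",.037)):
    f=optics.grab_frame(c); im=f["frame"].astype(int)
    m=((im[...,2]>1.6*im[...,1]+15)&(im[...,2]>1.6*im[...,0]+15)).astype(np.uint8)
    n,l,st,ct=cv2.connectedComponentsWithStats(m)
    for i in range(1,n):
        if st[i,4]>5: print(c,st[i],ct[i].round(1),ray(f,*ct[i],z).round(4),ray(f,*ct[i],.044).round(4), im[l==i].mean(0).round())
E
```

```text
top [ 178  152   41   79 2364] [198.1 190.9] [0.5537 0.2082 0.037 ] [0.5524 0.2073 0.044 ] [ 10.  18. 144.]
top [241 164   9   9  66] [244.9 168.3] [0.6322 0.0464 0.037 ] [0.6306 0.0463 0.044 ] [ 14.  18. 112.]
top [255 202   9  10  70] [259.1 206.6] [ 0.4975 -0.0016  0.037 ] [ 0.4965 -0.0015  0.044 ] [ 17.  21. 113.]
top [256 220   9  10  68] [259.9 224.3] [ 0.4368 -0.0037  0.037 ] [ 0.436  -0.0037  0.044 ] [ 18.  22. 116.]
scene [312   0  16  10  81] [317.9   4.3] [-1.4662  0.7384  0.037 ] [-1.4366  0.7293  0.044 ] [15. 18. 62.]
scene [329   0  11   8  58] [333.8   3.4] [-1.4664  0.8558  0.037 ] [-1.4368  0.8454  0.044 ] [13. 16. 62.]
scene [479   4   6   7  29] [481.2   6.9] [-1.1512  1.7898  0.037 ] [-1.125   1.7691  0.044 ] [ 26.  28. 101.]
scene [296  10  13  14 161] [301.9  16.3] [-1.193   0.5531  0.037 ] [-1.1663  0.5459  0.044 ] [ 27.  32. 117.]
scene [ 310  172   57   72 2820] [337.  208.6] [0.6038 0.198  0.037 ] [0.6108 0.1947 0.044 ] [ 39.  43. 178.]
scene [248 174   9   9  60] [251.8 177.6] [ 0.4323 -0.0055  0.037 ] [ 0.4413 -0.0065  0.044 ] [ 53.  54. 154.]
scene [251 187  10  10  71] [255.4 191.1] [ 0.495  -0.0041  0.037 ] [ 0.5032 -0.0051  0.044 ] [ 51.  52. 152.]
scene [277 218  11  11  98] [281.9 222.6] [0.6299 0.0441 0.037 ] [0.6366 0.0426 0.044 ] [ 41.  43. 151.]
```

View pics/v0.png

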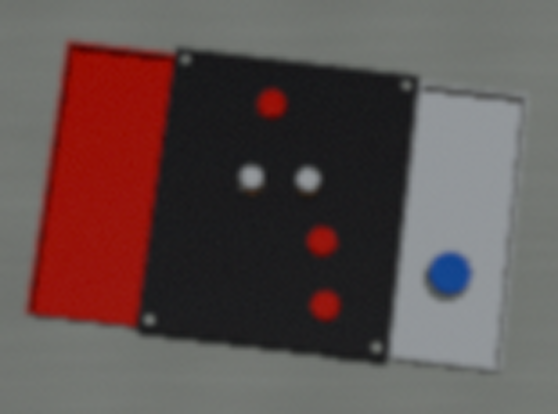

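View pics/v1.png

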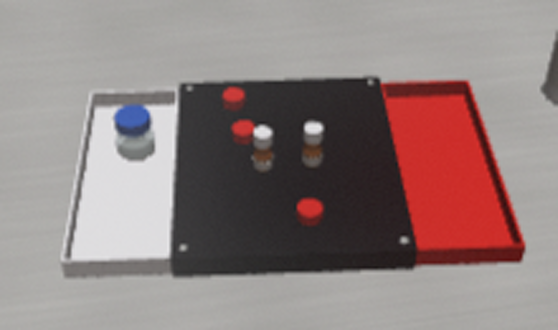

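The top view shows the red tray on the left (+y), with the plate turned about −7°. The caps are at pixels (245,168), (259,207) and (260,224). The vials are between them at (240,190) and (256,191), and the jar is in the white tray at (294,217). The scene view agrees to within about 4 mm. I'll turn the tool so its x axis points along plate +y, with the fingers slightly apart to cradle each cap.

```bash
python3 -m handwheel '[{"wz":0.18,"claw":15},{"wz":0.18,"claw":15},{"wz":0.18,"claw":15},{"wz":0.18,"claw":15},{"wz":0.18,"claw":15},{"wz":0.18,"claw":15},{"wz":0.18,"claw":15},{"wz":0.09,"claw":15}]' 20
cat >> h.py <<'E'
from scipy.spatial.transform import Rotation as Ro
def rel(*pts):
    s=monitor.observe(); R=Ro.from_euler("xyz",s["tool_rot"]).as_matrix()
    print("tcp",s["position"].round(4),"rot",s["tool_rot"].round(3),"w",round(s["grip_width"],4),"F",s["force"].round(1),"t",round(s["clock"],2))
    for p in pts: print("rel cm",(R.T@(np.array(p)-s["position"])*100).round(2))
PY=np.array([.125,.992,0])
caps=dict(A=[.6315,.0455,.037],B=[.497,-.0025,.037],C=[.436,-.0045,.037])
E
python3 -c "
from h import *
rel(*[np.array(c)-.036*PY for c in caps.values()])"
```

```text
tcp [0.2118 0.588  0.2313] rot [ 3.142 -0.     2.796] w 0.0855 F [ 0.2  0.6 -0.1] t 0.8
rel cm [-58.66 -40.33  19.43]
rel cm [-47.63 -49.4   19.43]
rel cm [-41.96 -51.66  19.43]schema error: expected keys dx, dy, dz, wx, wy, wz, claw
```

```bash
python3 -m handwheel '[{"dx":0,"dy":0,"dz":0,"wx":0,"wy":0,"wz":0.18,"claw":15},{"dx":0,"dy":0,"dz":0,"wx":0,"wy":0,"wz":0.18,"claw":15},{"dx":0,"dy":0,"dz":0,"wx":0,"wy":0,"wz":0.18,"claw":15},{"dx":0,"dy":0,"dz":0,"wx":0,"wy":0,"wz":0.18,"claw":15},{"dx":0,"dy":0,"dz":0,"wx":0,"wy":0,"wz":0.18,"claw":15},{"dx":0,"dy":0,"dz":0,"wx":0,"wy":0,"wz":0.18,"claw":15},{"dx":0,"dy":0,"dz":0,"wx":0,"wy":0,"wz":0.18,"claw":15},{"dx":0,"dy":0,"dz":0,"wx":0,"wy":0,"wz":0.09,"claw":15}]' 20
python3 -c "
from h import *
rel(*[np.array(c)-.036*PY for c in caps.values()])"
```

```text
clock: 1.8
position: [0.2117, 0.5881, 0.2313]
tool_rot: [3.142, 0.0, 1.442]
force: [0.1, 0.1, 0.2]
grip_width: 0.0128
finger_force: 0.0
tcp [0.2117 0.5881 0.2313] rot [3.142 0.    1.442] w 0.0128 F [0.1 0.1 0.2] t 1.8
rel cm [-51.99  48.64  19.43]
rel cm [-58.49  35.92  19.43]
rel cm [-59.47  29.89  19.43]
```

```bash
python3 -m handwheel '[{"dx":-4,"dy":3.75,"dz":0,"wx":0,"wy":0,"wz":0,"claw":15},{"dx":-4,"dy":3.75,"dz":0,"wx":0,"wy":0,"wz":0,"claw":15},{"dx":-4,"dy":3.75,"dz":0,"wx":0,"wy":0,"wz":0,"claw":15},{"dx":-4,"dy":3.75,"dz":0,"wx":0,"wy":0,"wz":0,"claw":15},{"dx":-4,"dy":3.75,"dz":0,"wx":0,"wy":0,"wz":0,"claw":15},{"dx":-4,"dy":3.75,"dz":0,"wx":0,"wy":0,"wz":0,"claw":15},{"dx":-4,"dy":3.75,"dz":0,"wx":0,"wy":0,"wz":0,"claw":15},{"dx":-4,"dy":3.75,"dz":0,"wx":0,"wy":0,"wz":0,"claw":15}]'
python3 -c "
from h import *
rel(*[np.array(c)-.036*PY for c in caps.values()])"
```

```text
clock: 2.8
position: [0.4705, 0.2317, 0.2315]
tool_rot: [3.141, -0.0, 1.446]
force: [0.4, 0.1, -0.1]
grip_width: 0.013
finger_force: 0.0
tcp [0.4705 0.2317 0.2315] rot [ 3.141 -0.     1.446] w 0.013 F [ 0.4  0.1 -0.1] t 2.8
rel cm [-20.08  18.29  19.45]
rel cm [-26.51   5.54  19.44]
rel cm [-27.47  -0.49  19.44]
```

```bash
python3 -m handwheel '[{"dx":-4,"dy":3.7,"dz":0,"wx":0,"wy":0,"wz":0,"claw":15},{"dx":-4,"dy":3.7,"dz":0,"wx":0,"wy":0,"wz":0,"claw":15},{"dx":-4,"dy":3.7,"dz":0,"wx":0,"wy":0,"wz":0,"claw":15},{"dx":-4,"dy":3.7,"dz":0,"wx":0,"wy":0,"wz":0,"claw":15},{"dx":-4,"dy":3.5,"dz":0,"wx":0,"wy":0,"wz":0,"claw":15},{"dx":0,"dy":0,"dz":0,"wx":0,"wy":0,"wz":0,"claw":15},{"dx":0,"dy":0,"dz":0,"wx":0,"wy":0,"wz":0,"claw":15}]'
python3 -c "
from h import *
f=optics.grab_frame('wrist'); cv2.imwrite('pics/w0.png',f['frame'])
im=f['frame'].astype(int)
m=((im[...,2]>1.6*im[...,1]+15)&(im[...,2]>1.6*im[...,0]+15)).astype(np.uint8)
n,l,st,ct=cv2.connectedComponentsWithStats(m)
for i in range(1,n):
    if st[i,4]>30: print(st[i],ct[i].round(1),ray(f,*ct[i],.041).round(4))
for o in optics.masks_of('vial1','wrist')[:3]: print(o['p'],o['rect'],ray(f,*cen(o['region']),.055))
rel(*[np.array(c)-.036*PY for c in caps.values()])"
```

```text
clock: 3.68
position: [0.626, 0.0122, 0.2311]
tool_rot: [-3.141, -0.0, 1.446]
force: [-0.3, -0.0, 0.0]
grip_width: 0.0128
finger_force: 0.0
[   54     0   244    59 13930] [177.8  28.6] [0.5624 0.1815 0.041 ]
[247 136  22  23 399] [257.5 147. ] [0.6324 0.0444 0.041 ]
[148 186  23  22 390] [159.4 196. ] [ 0.4994 -0.002   0.041 ]
[102 193  25  22 408] [114.3 203.4] [ 0.4391 -0.0046  0.041 ]
0.95 [173.3, 129.5, 27.3, 23.1] [0.55168058 0.06245911 0.055     ]
0.8 [183.5, 173.7, 23.0, 24.5] [0.54971834 0.00896068 0.055     ]
0.51 [105.2, 192.6, 20.8, 18.6] [ 0.44723393 -0.00115568  0.055     ]
tcp [0.6259 0.0131 0.2313] rot [-3.141e+00 -1.000e-03  1.447e+00] w 0.0125 F [-0.5 -0.7 -0.5] t 3.77
rel cm [-0.33  0.16 19.43]
rel cm [ -6.75 -12.6   19.43]
rel cm [ -7.7  -18.63  19.43]
```

View pics/w0.png

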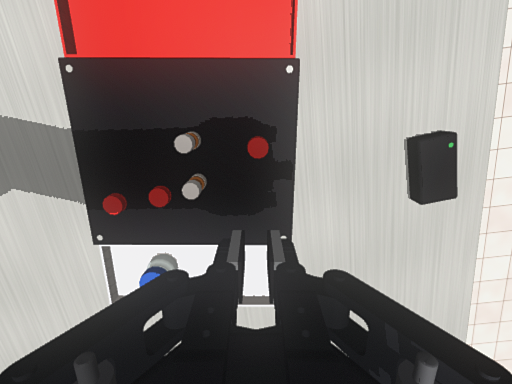

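Wrist view: cap A is at (257,147), caps B and C at (159,196) and (114,203), and the vials at (186,143) and (194,186). The fingers are at the bottom centre. Next I'll check the linkage width at vial-top height, and then lower behind A, whose vials are 77 mm away.

```bash
python3 - <<'E'
from h import *
f=optics.grab_frame('wrist'); im=f['frame'].copy()
s=monitor.observe(); R=Ro.from_euler("xyz",s["tool_rot"]).as_matrix()
fl=192/np.tan(np.radians(f["fovy"])/2)
im=cv2.convertScaleAbs(im,alpha=2.5,beta=30)
for h,c in((0,(255,255,0)),(20,(0,255,0)),(45,(0,255,255)),(60,(255,0,255))):
    for y in(-35,-21,21,35):
        p=np.array(f["R"])@(s["position"]+R@[.011,y/1000,-h/1000])+f["t"]
        u=p[:2]/p[2]*fl+[f["cx"],f["cy"]]; cv2.circle(im,tuple(int(round(t)) for t in u),3,c,-1)
cv2.imwrite("pics/w1.png",cv2.resize(im[200:],(800,288)))
E
python3 -m handwheel '[{"dx":-0.3,"dy":0.2,"dz":5,"wx":0,"wy":0,"wz":0,"claw":15},{"dx":0,"dy":0,"dz":5,"wx":0,"wy":0,"wz":0,"claw":15},{"dx":0,"dy":0,"dz":3,"wx":0,"wy":0,"wz":0,"claw":15},{"dx":0,"dy":0,"dz":2,"wx":0,"wy":0,"wz":0,"claw":15},{"dx":0,"dy":0,"dz":2,"wx":0,"wy":0,"wz":0,"claw":15},{"dx":0,"dy":0,"dz":1.5,"wx":0,"wy":0,"wz":0,"claw":15},{"dx":0,"dy":0,"dz":0.8,"wx":0,"wy":0,"wz":0,"claw":15},{"dx":0,"dy":0,"dz":0,"wx":0,"wy":0,"wz":0,"claw":15}]'
python3 -c "
from h import *
rel([.6324,.045,.037])"
```

```text
clock: 4.82
position: [0.6278, 0.0085, 0.0382]
tool_rot: [-3.141, 0.0, 1.446]
force: [-0.4, 0.4, 1.0]
grip_width: 0.0129
finger_force: 0.0
tcp [0.6278 0.0085 0.0382] rot [-3.141  0.     1.446] w 0.0129 F [-0.4  0.4  1. ] t 4.83
rel cm [ 3.68 -0.    0.12]
```

View pics/w1.png

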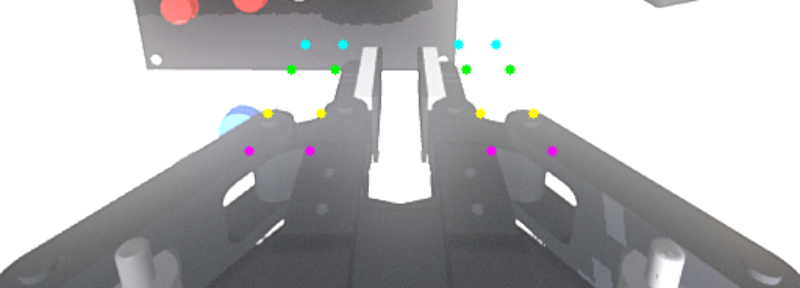

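At 45 mm above the tips the linkage reaches about ±27 to ±38 mm. That's fine for A and C, but for B, near the vials, I'll turn the gripper a quarter turn. Sweeping A now.

```bash
python3 -m handwheel '[{"dx":0.8,"dy":0,"dz":0.15,"wx":0,"wy":0,"wz":0,"claw":15},{"dx":0.8,"dy":0,"dz":0,"wx":0,"wy":0,"wz":0,"claw":15},{"dx":1,"dy":0,"dz":0,"wx":0,"wy":0,"wz":0,"claw":15},{"dx":1,"dy":0,"dz":0,"wx":0,"wy":0,"wz":0,"claw":15},{"dx":1,"dy":0,"dz":0,"wx":0,"wy":0,"wz":0,"claw":15},{"dx":1,"dy":0,"dz":0,"wx":0,"wy":0,"wz":0,"claw":15},{"dx":1,"dy":0,"dz":0,"wx":0,"wy":0,"wz":0,"claw":15},{"dx":1,"dy":0,"dz":0,"wx":0,"wy":0,"wz":0,"claw":15}]'
python3 - <<'E'
from h import *
f=optics.grab_frame('wrist'); cv2.imwrite('pics/w2.png',f['frame'])
E
```

```text
clock: 5.82
position: [0.6374, 0.0846, 0.0368]
tool_rot: [-3.142, 0.0, 1.446]
force: [0.1, -0.7, -0.3]
grip_width: 0.0132
finger_force: 0.1
```

View pics/w2.png

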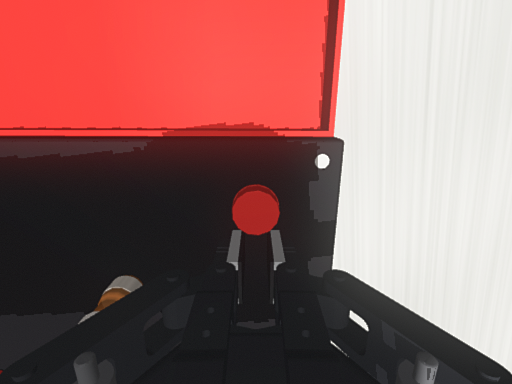

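Cap A is cradled at (256,210), and the plate edge is ahead at row 137. I'll carry on over the edge.

```bash
python3 -m handwheel '[{"dx":1,"dy":0,"dz":0,"wx":0,"wy":0,"wz":0,"claw":15},{"dx":1,"dy":0,"dz":0,"wx":0,"wy":0,"wz":0,"claw":15},{"dx":1,"dy":0,"dz":0,"wx":0,"wy":0,"wz":0,"claw":15},{"dx":1,"dy":0,"dz":0,"wx":0,"wy":0,"wz":0,"claw":15},{"dx":1,"dy":0,"dz":0,"wx":0,"wy":0,"wz":0,"claw":15},{"dx":1,"dy":0,"dz":0,"wx":0,"wy":0,"wz":0,"claw":15},{"dx":1,"dy":0,"dz":0,"wx":0,"wy":0,"wz":0,"claw":15},{"dx":1,"dy":0,"dz":0,"wx":0,"wy":0,"wz":0,"claw":15}]'
python3 -m handwheel '[{"dx":0.7,"dy":0,"dz":0,"wx":0,"wy":0,"wz":0,"claw":15},{"dx":0,"dy":0,"dz":0,"wx":0,"wy":0,"wz":0,"claw":15},{"dx":-0.5,"dy":0,"dz":-4,"wx":0,"wy":0,"wz":0,"claw":15},{"dx":-1,"dy":0,"dz":-5,"wx":0,"wy":0,"wz":0,"claw":15},{"dx":0,"dy":0,"dz":-5,"wx":0,"wy":0,"wz":0,"claw":15},{"dx":0,"dy":0,"dz":0,"wx":0,"wy":0,"wz":0,"claw":15}]'
python3 - <<'E'
from h import *
f=optics.grab_frame('wrist'); cv2.imwrite('pics/w3.png',f['frame'])
rel(np.array([.4375,-.0045,.037])-.037*PY)
E
```

```text
clock: 6.88
position: [0.6474, 0.164, 0.0368]
tool_rot: [3.142, 0.0, 1.446]
force: [0.4, 0.1, 0.3]
grip_width: 0.0128
finger_force: 0.0
clock: 7.62
position: [0.6481, 0.155, 0.1808]
tool_rot: [3.136, -0.002, 1.445]
force: [-0.1, -0.5, -1.0]
grip_width: 0.0128
finger_force: 0.0
tcp [0.647  0.1551 0.1784] rot [ 3.139e+00 -1.000e-03  1.445e+00] w 0.0129 F [-0.8 -0.1 -1. ] t 7.67
rel cm [-22.18 -18.82  14.07]
```

View pics/w3.png

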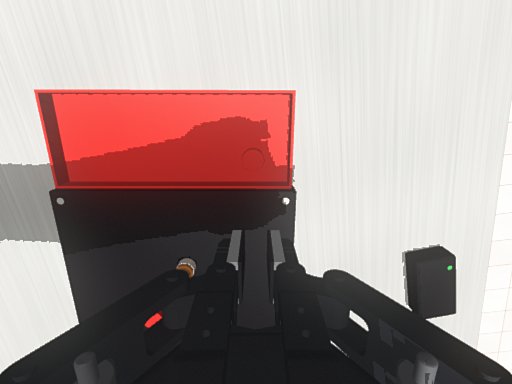

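Cap A is in the red tray at (252,158). On to C.

```bash
python3 -m handwheel '[{"dx":-4.4,"dy":-3.8,"dz":0,"wx":0,"wy":0,"wz":0,"claw":15},{"dx":-4.4,"dy":-3.8,"dz":0,"wx":0,"wy":0,"wz":0,"claw":15},{"dx":-4.4,"dy":-3.8,"dz":0,"wx":0,"wy":0,"wz":0,"claw":15},{"dx":-4.4,"dy":-3.7,"dz":0,"wx":0,"wy":0,"wz":0,"claw":15},{"dx":-4.5,"dy":-3.7,"dz":0,"wx":0,"wy":0,"wz":0,"claw":15},{"dx":0,"dy":0,"dz":0,"wx":0,"wy":0,"wz":0,"claw":15},{"dx":0,"dy":0,"dz":0,"wx":0,"wy":0,"wz":0,"claw":15}]'
python3 - <<'E'
from h import *
f=optics.grab_frame('wrist'); cv2.imwrite('pics/w4.png',f['frame'])
im=f['frame'].astype(int)
m=((im[...,2]>1.6*im[...,1]+15)&(im[...,2]>1.6*im[...,0]+15)).astype(np.uint8)
n,l,st,ct=cv2.connectedComponentsWithStats(m)
for i in range(1,n):
    if st[i,4]>60: print(st[i],ct[i].round(1),ray(f,*ct[i],.041).round(4))
rel(np.array([.4375,-.0045,.037])-.037*PY)
E
```

```text
clock: 8.55
position: [0.4323, -0.0402, 0.1765]
tool_rot: [-3.141, 0.0, 1.446]
force: [0.5, 0.1, 0.1]
grip_width: 0.0128
finger_force: 0.0
[301 128  29  28 615] [315.2 141. ] [ 0.4979 -0.0024  0.041 ]
[244 138  26  27 553] [256.1 151.1] [ 0.4373 -0.0051  0.041 ]
tcp [ 0.4326 -0.0399  0.1764] rot [-3.141  0.     1.446] w 0.0128 F [0.8 0.4 0.1] t 8.6
rel cm [-0.12  0.05 13.94]
```

```bash
python3 -m handwheel '[{"dx":-0.1,"dy":0,"dz":5,"wx":0,"wy":0,"wz":0,"claw":15},{"dx":0,"dy":0,"dz":4,"wx":0,"wy":0,"wz":0,"claw":15},{"dx":0,"dy":0,"dz":3,"wx":0,"wy":0,"wz":0,"claw":15},{"dx":0,"dy":0,"dz":1.5,"wx":0,"wy":0,"wz":0,"claw":15},{"dx":0,"dy":0,"dz":0.5,"wx":0,"wy":0,"wz":0,"claw":15},{"dx":0,"dy":0,"dz":0,"wx":0,"wy":0,"wz":0,"claw":15},{"dx":0.5,"dy":0,"dz":0,"wx":0,"wy":0,"wz":0,"claw":15},{"dx":0.8,"dy":0,"dz":0,"wx":0,"wy":0,"wz":0,"claw":15}]'
python3 -m handwheel '[{"dx":1,"dy":0,"dz":0,"wx":0,"wy":0,"wz":0,"claw":15},{"dx":1,"dy":0,"dz":0,"wx":0,"wy":0,"wz":0,"claw":15},{"dx":1,"dy":0,"dz":0,"wx":0,"wy":0,"wz":0,"claw":15},{"dx":1,"dy":0,"dz":0,"wx":0,"wy":0,"wz":0,"claw":15},{"dx":1,"dy":0,"dz":0,"wx":0,"wy":0,"wz":0,"claw":15},{"dx":1,"dy":0,"dz":0,"wx":0,"wy":0,"wz":0,"claw":15},{"dx":1,"dy":0,"dz":0,"wx":0,"wy":0,"wz":0,"claw":15},{"dx":1,"dy":0,"dz":0,"wx":0,"wy":0,"wz":0,"claw":15}]'
python3 - <<'E'
from h import *
f=optics.grab_frame('wrist'); im=f['frame'].astype(int)
m=((im[...,2]>1.6*im[...,1]+15)&(im[...,2]>1.6*im[...,0]+15)).astype(np.uint8)
n,l,st,ct=cv2.connectedComponentsWithStats(m)
for i in range(1,n):
    if st[i,4]>60: print(st[i],ct[i].round(1),ray(f,*ct[i],.041).round(4))
rel()
E
```

```text
clock: 9.6
position: [0.4342, -0.0279, 0.0374]
tool_rot: [3.141, -0.0, 1.446]
force: [0.3, -0.1, -0.6]
grip_width: 0.0126
finger_force: 0.1
clock: 10.6
position: [0.4438, 0.0515, 0.0368]
tool_rot: [-3.142, 0.0, 1.446]
force: [0.6, -0.6, -0.0]
grip_width: 0.0132
finger_force: 0.1
[ 178    0  334   21 6670] [346.2   9.5] [0.4981 0.1634 0.041 ]
[ 232  184   48   52 1986] [255.3 209.3] [0.4465 0.0751 0.041 ]
[349 310  20  22 185] [358.2 320.1] [ 0.5009 -0.0058  0.041 ]
tcp [0.444  0.0528 0.0367] rot [ 3.142e+00 -1.000e-03  1.447e+00] w 0.0126 F [ 0.8  2.5 -0.5] t 10.65
```

```bash
python3 -m handwheel '[{"dx":1,"dy":0,"dz":0,"wx":0,"wy":0,"wz":0,"claw":15},{"dx":1,"dy":0,"dz":0,"wx":0,"wy":0,"wz":0,"claw":15},{"dx":1,"dy":0,"dz":0,"wx":0,"wy":0,"wz":0,"claw":15},{"dx":1,"dy":0,"dz":0,"wx":0,"wy":0,"wz":0,"claw":15},{"dx":1,"dy":0,"dz":0,"wx":0,"wy":0,"wz":0,"claw":15},{"dx":1,"dy":0,"dz":0,"wx":0,"wy":0,"wz":0,"claw":15},{"dx":1,"dy":0,"dz":0,"wx":0,"wy":0,"wz":0,"claw":15},{"dx":1,"dy":0,"dz":0,"wx":0,"wy":0,"wz":0,"claw":15}]'
python3 -m handwheel '[{"dx":1,"dy":0,"dz":0,"wx":0,"wy":0,"wz":0,"claw":15},{"dx":1,"dy":0,"dz":0,"wx":0,"wy":0,"wz":0,"claw":15},{"dx":1,"dy":0,"dz":0,"wx":0,"wy":0,"wz":0,"claw":15},{"dx":1,"dy":0,"dz":0,"wx":0,"wy":0,"wz":0,"claw":15},{"dx":1,"dy":0,"dz":0,"wx":0,"wy":0,"wz":0,"claw":15},{"dx":0.4,"dy":0,"dz":0,"wx":0,"wy":0,"wz":0,"claw":15},{"dx":-0.4,"dy":0,"dz":-3,"wx":0,"wy":0,"wz":0,"claw":15},{"dx":-1,"dy":0,"dz":-5,"wx":0,"wy":0,"wz":0,"claw":15}]'
python3 -m handwheel '[{"dx":-3,"dy":0,"dz":-5,"wx":0,"wy":0,"wz":0,"claw":15},{"dx":-3,"dy":0,"dz":-5,"wx":0,"wy":0,"wz":0,"claw":15},{"dx":0,"dy":0,"dz":0,"wx":0,"wy":0,"wz":0,"claw":15}]'
python3 - <<'E'
from h import *
f=optics.grab_frame('wrist'); cv2.imwrite('pics/w5.png',f['frame'])
rel([.498,-.0035,.037])
E
```

```text
clock: 11.65
position: [0.4537, 0.1309, 0.0368]
tool_rot: [-3.142, 0.0, 1.446]
force: [0.4, -1.1, 0.4]
grip_width: 0.0127
finger_force: 0.0
clock: 12.65
position: [0.458, 0.1695, 0.1169]
tool_rot: [-3.14, 0.002, 1.446]
force: [0.2, 1.0, 1.0]
grip_width: 0.0129
finger_force: 0.0
clock: 13.02
position: [0.4523, 0.1089, 0.2198]
tool_rot: [3.138, -0.003, 1.443]
force: [0.9, -0.2, -0.2]
grip_width: 0.0126
finger_force: 0.0
tcp [0.4516 0.1101 0.2181] rot [ 3.140e+00 -2.000e-03  1.444e+00] w 0.0124 F [-0.   0.2 -1. ] t 13.07
rel cm [-10.73   5.99  18.09]
```

View pics/w5.png

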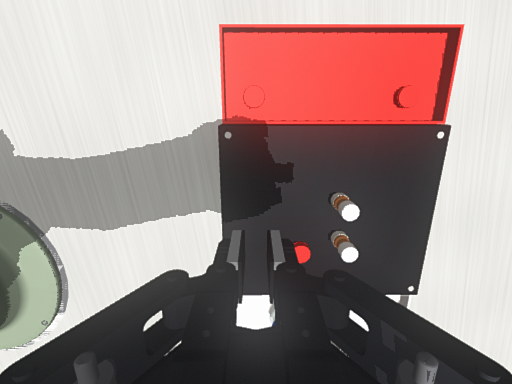

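A and C are both in the red tray, at (405,97) and (254,97). The vials stand untouched and B is at (303,252). Now the quarter turn, opening to about 40 mm, so the narrow side passes the vials and the trailing pad sweeps B.

```bash
python3 -m handwheel '[{"dx":-4,"dy":3,"dz":0,"wx":0,"wy":0,"wz":0,"claw":47},{"dx":-4,"dy":3,"dz":0,"wx":0,"wy":0,"wz":0,"claw":47},{"dx":0,"dy":0,"dz":0,"wx":0,"wy":0,"wz":0.17,"claw":47},{"dx":0,"dy":0,"dz":0,"wx":0,"wy":0,"wz":0.18,"claw":47},{"dx":0,"dy":0,"dz":0,"wx":0,"wy":0,"wz":0.18,"claw":47},{"dx":0,"dy":0,"dz":0,"wx":0,"wy":0,"wz":0.18,"claw":47},{"dx":0,"dy":0,"dz":0,"wx":0,"wy":0,"wz":0.18,"claw":47},{"dx":0,"dy":0,"dz":0,"wx":0,"wy":0,"wz":0.18,"claw":47}]'
python3 -m handwheel '[{"dx":0,"dy":0,"dz":0,"wx":0,"wy":0,"wz":0.17,"claw":47},{"dx":0,"dy":0,"dz":0,"wx":0,"wy":0,"wz":0.17,"claw":47},{"dx":0,"dy":0,"dz":0,"wx":0,"wy":0,"wz":0.16,"claw":47},{"dx":0,"dy":0,"dz":0,"wx":0,"wy":0,"wz":0,"claw":47},{"dx":0,"dy":0,"dz":0,"wx":0,"wy":0,"wz":0,"claw":47}]'
python3 - <<'E'
from h import *
rel([.498,-.003,.0345],[.5515,.0625,.08],[.5495,.009,.08])
E
```

```text
clock: 14.08
position: [0.5004, 0.0241, 0.2156]
tool_rot: [3.141, 0.002, 0.37]
force: [0.7, 0.1, 1.4]
grip_width: 0.0401
finger_force: 0.0
clock: 14.7
position: [0.5006, 0.0238, 0.2162]
tool_rot: [3.141, 0.001, -0.12]
force: [-0.3, -0.2, -0.1]
grip_width: 0.0401
finger_force: 0.0
tcp [0.5006 0.0238 0.2162] rot [ 3.141e+00  1.000e-03 -1.200e-01] w 0.0401 F [-0.3 -0.2 -0.1] t 14.7
rel cm [ 0.08  2.67 18.18]
rel cm [ 4.6  -4.47 13.62]
rel cm [ 5.05  0.87 13.62]
```

```bash
python3 -m handwheel '[{"dx":0.1,"dy":2.7,"dz":0,"wx":0,"wy":0,"wz":0,"claw":47},{"dx":0,"dy":0,"dz":5,"wx":0,"wy":0,"wz":0,"claw":47},{"dx":0,"dy":0,"dz":5,"wx":0,"wy":0,"wz":0,"claw":47},{"dx":0,"dy":0,"dz":3,"wx":0,"wy":0,"wz":0,"claw":47},{"dx":0,"dy":0,"dz":1.5,"wx":0,"wy":0,"wz":0,"claw":47},{"dx":0,"dy":0,"dz":0,"wx":0,"wy":0,"wz":0,"claw":47}]'
python3 - <<'E'
from h import *
f=optics.grab_frame('wrist'); cv2.imwrite('pics/w6.png',f['frame'])
rel([.498,-.003,.0345],[.5515,.0625,.08],[.5495,.009,.08])
E
```

```text
clock: 15.45
position: [0.4983, -0.0035, 0.0717]
tool_rot: [3.141, 0.001, -0.123]
force: [0.6, 1.1, 0.4]
grip_width: 0.0403
finger_force: 0.0
tcp [ 0.4987 -0.0035  0.0724] rot [-3.141 -0.    -0.124] w 0.0402 F [0.4 0.2 0. ] t 15.5
rel cm [-0.07 -0.04  3.79]
rel cm [ 4.43 -7.2  -0.76]
rel cm [ 4.89 -1.87 -0.76]
```

View pics/w6.png

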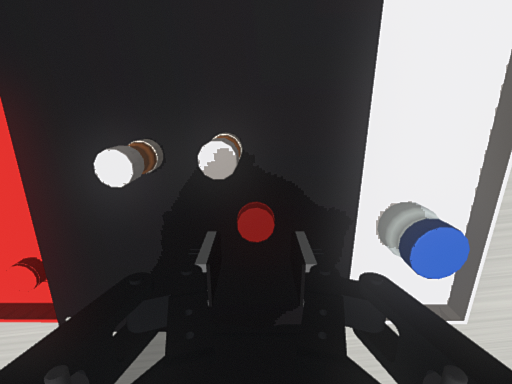

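Cap B is centred between the pads at (256,222), and the vials are clear at (120,165) and (218,158). Lower and sweep along −tool y.

```bash
python3 -m handwheel '[{"dx":-0.1,"dy":0,"dz":2,"wx":0,"wy":0,"wz":0,"claw":47},{"dx":0,"dy":0,"dz":1.3,"wx":0,"wy":0,"wz":0,"claw":47},{"dx":0,"dy":0,"dz":0.5,"wx":0,"wy":0,"wz":0,"claw":47},{"dx":0,"dy":-0.4,"dz":0,"wx":0,"wy":0,"wz":0,"claw":47},{"dx":0,"dy":-0.6,"dz":0,"wx":0,"wy":0,"wz":0,"claw":47},{"dx":0,"dy":-1,"dz":0,"wx":0,"wy":0,"wz":0,"claw":47},{"dx":0,"dy":-1,"dz":0,"wx":0,"wy":0,"wz":0,"claw":47},{"dx":0,"dy":-1,"dz":0,"wx":0,"wy":0,"wz":0,"claw":47}]'
python3 - <<'E'
from h import *
f=optics.grab_frame('wrist'); im=f['frame'].astype(int)
m=((im[...,2]>1.6*im[...,1]+15)&(im[...,2]>1.6*im[...,0]+15)).astype(np.uint8)
n,l,st,ct=cv2.connectedComponentsWithStats(m)
for i in range(1,n):
    if st[i,4]>60: print(st[i],ct[i].round(1),end=' '); rel(ray(f,*ct[i],.041))
E
```

```text
clock: 16.5
position: [0.5024, 0.0374, 0.0338]
tool_rot: [-3.142, -0.0, -0.124]
force: [0.2, 0.2, 0.7]
grip_width: 0.0404
finger_force: 0.1
[    0    35    69   326 11738] [ 22.8 238.9] tcp [0.5026 0.0388 0.0337] rot [-3.141  0.    -0.122] w 0.0402 F [0.5 2.  0.4] t 16.55
rel cm [  0.7  -12.72  -0.72]
[ 245  221   48   52 1962] [267.9 246.7] tcp [0.5026 0.0388 0.0337] rot [-3.141  0.    -0.122] w 0.0402 F [0.5 2.  0.4] t 16.55
rel cm [ 0.21  0.79 -0.73]
```

```bash
python3 -m handwheel '[{"dx":0,"dy":-1,"dz":0,"wx":0,"wy":0,"wz":0,"claw":47},{"dx":0,"dy":-1,"dz":0,"wx":0,"wy":0,"wz":0,"claw":47},{"dx":0,"dy":-1,"dz":0,"wx":0,"wy":0,"wz":0,"claw":47},{"dx":0,"dy":-1,"dz":0,"wx":0,"wy":0,"wz":0,"claw":47},{"dx":0,"dy":-1,"dz":0,"wx":0,"wy":0,"wz":0,"claw":47},{"dx":0,"dy":-1,"dz":0,"wx":0,"wy":0,"wz":0,"claw":47},{"dx":0,"dy":-1,"dz":0,"wx":0,"wy":0,"wz":0,"claw":47},{"dx":0,"dy":-1,"dz":0,"wx":0,"wy":0,"wz":0,"claw":47}]'
python3 - <<'E'
from h import *
f=optics.grab_frame('wrist'); im=f['frame'].astype(int); cv2.imwrite('pics/w7.png',f['frame'])
m=((im[...,2]>1.6*im[...,1]+15)&(im[...,2]>1.6*im[...,0]+15)).astype(np.uint8)
n,l,st,ct=cv2.connectedComponentsWithStats(m)
for i in range(1,n):
    if st[i,4]>60: print(st[i],ct[i].round(1),end=' '); rel(ray(f,*ct[i],.041))
E
```

```text
clock: 17.55
position: [0.5123, 0.1165, 0.0338]
tool_rot: [3.142, -0.0, -0.124]
force: [-0.1, -0.2, -0.0]
grip_width: 0.0404
finger_force: 0.1
[    0     0   210   341 58669] [ 97.2 156. ] tcp [0.5124 0.118  0.0337] rot [-3.141  0.    -0.123] w 0.0401 F [0.3 2.8 0.2] t 17.6
rel cm [ 5.28 -7.82 -0.73]
[ 245  221   48   52 1983] [267.9 246.7] tcp [0.5124 0.118  0.0337] rot [-3.141  0.    -0.123] w 0.0401 F [0.3 2.8 0.2] t 17.6
rel cm [ 0.22  0.8  -0.73]
[135 326  32  35 570] [154.9 346.5] tcp [0.5124 0.118  0.0337] rot [-3.141  0.    -0.123] w 0.0401 F [0.3 2.8 0.2] t 17.6
rel cm [-6.78 -6.24 -0.73]
```

```bash
python3 -m handwheel '[{"dx":0,"dy":-1,"dz":0,"wx":0,"wy":0,"wz":0,"claw":47},{"dx":0,"dy":-1,"dz":0,"wx":0,"wy":0,"wz":0,"claw":47},{"dx":0,"dy":-1,"dz":0,"wx":0,"wy":0,"wz":0,"claw":47},{"dx":0,"dy":-1,"dz":0,"wx":0,"wy":0,"wz":0,"claw":47},{"dx":0,"dy":-1,"dz":0,"wx":0,"wy":0,"wz":0,"claw":47},{"dx":0,"dy":-1,"dz":0,"wx":0,"wy":0,"wz":0,"claw":47},{"dx":0,"dy":-1,"dz":0,"wx":0,"wy":0,"wz":0,"claw":47},{"dx":0,"dy":-1,"dz":0,"wx":0,"wy":0,"wz":0,"claw":47}]'
python3 -m handwheel '[{"dx":0,"dy":-0.5,"dz":0,"wx":0,"wy":0,"wz":0,"claw":47},{"dx":0,"dy":0,"dz":0,"wx":0,"wy":0,"wz":0,"claw":47},{"dx":0,"dy":0,"dz":-2,"wx":0,"wy":0,"wz":0,"claw":47},{"dx":0,"dy":0,"dz":-5,"wx":0,"wy":0,"wz":0,"claw":47},{"dx":0,"dy":0,"dz":-5,"wx":0,"wy":0,"wz":0,"claw":47},{"dx":-3,"dy":0,"dz":-5,"wx":0,"wy":0,"wz":0,"claw":47},{"dx":-3,"dy":0,"dz":-2,"wx":0,"wy":0,"wz":0,"claw":47},{"dx":0,"dy":0,"dz":0,"wx":0,"wy":0,"wz":0,"claw":47}]'
python3 - <<'E'
from h import *
a=optics.grab_frame('wrist')['frame']; b=optics.grab_frame('scene')
for o in optics.masks_of('vial1','scene')[:3]: print(o['p'],ray(b,*cen(o['region']),.055))
b=cv2.resize(b['frame'][130:280,130:400],(400,222))
cv2.imwrite('pics/w8.png',np.hstack([cv2.resize(a,(400,300)),cv2.copyMakeBorder(b,0,78,0,0,0)]))
E
```

```text
clock: 18.6
position: [0.5222, 0.1959, 0.0338]
tool_rot: [3.142, 0.0, -0.124]
force: [0.1, -0.2, 0.8]
grip_width: 0.0402
finger_force: 0.0
clock: 19.6
position: [0.4622, 0.2079, 0.2259]
tool_rot: [-3.139, -0.0, -0.124]
force: [0.7, -0.2, -0.6]
grip_width: 0.0401
finger_force: 0.0
0.68 [0.5505326  0.00842183 0.055     ]
```

View pics/w8.png

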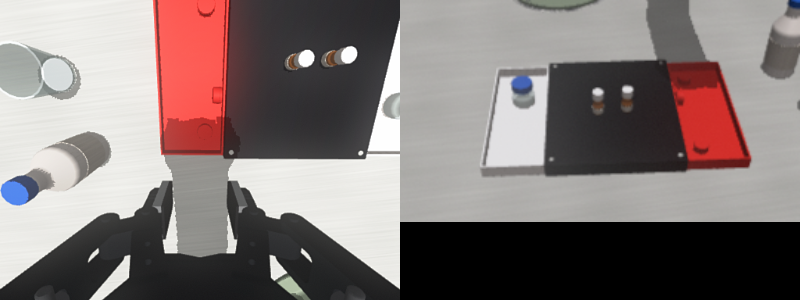

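All three caps look to be inside the red tray, at (206,7), (217,95) and (204,125) in the left half. The one at (217,95) seems to stand on edge by the wall, so I'll zoom in once.

```bash
python3 -m handwheel '[{"dx":0,"dy":0,"dz":0,"wx":0,"wy":0,"wz":0,"claw":47},{"dx":0,"dy":0,"dz":0,"wx":0,"wy":0,"wz":0,"claw":47},{"dx":0,"dy":0,"dz":0,"wx":0,"wy":0,"wz":0,"claw":47},{"dx":0,"dy":0,"dz":0,"wx":0,"wy":0,"wz":0,"claw":47}]'
python3 - <<'E'
from h import *
a=optics.grab_frame('wrist'); 
for z in(.01,.015,.03):
  p=ray(a,217*1.28,95*1.28,z); d=p-[.536,.0385,0]; print(z,p,"plate y",d@PY)
a=a['frame'][80:200,190:310]; b=optics.grab_frame('scene')['frame'][170:250,300:380]
cv2.imwrite('pics/w9.png',np.hstack([cv2.resize(cv2.convertScaleAbs(x,alpha=1.3),(400,400),interpolation=2) for x in(a,b)]))
E
```

```text
clock: 20.25
position: [0.4633, 0.2075, 0.2237]
tool_rot: [3.141, 0.0, -0.125]
force: [0.2, -0.2, -0.7]
grip_width: 0.0399
finger_force: 0.0
0.01 [0.52062647 0.17218139 0.01      ] plate y 0.13069024520328293
0.015 [0.52085692 0.17255225 0.015     ] plate y 0.13108694484163996
0.03 [0.52154829 0.17366483 0.03      ] plate y 0.132277043756711
```

View pics/w9.png

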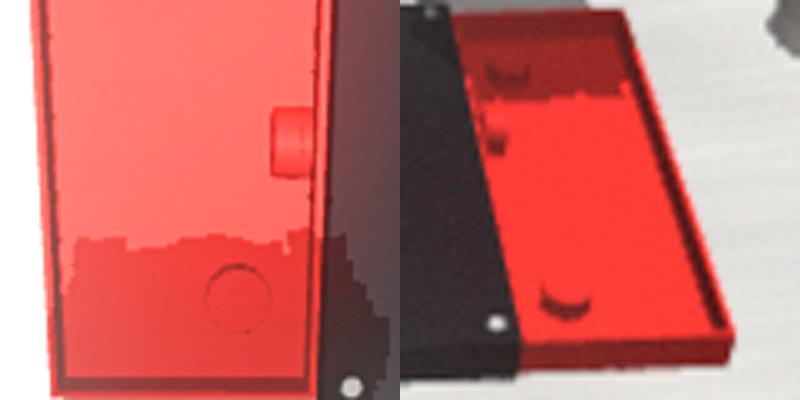

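Cap B stands on its edge against the inner wall at (290,142). It's fully inside the tray and at rest, with its centre below the rim, so I'm handing the job in.

```bash
python3 -c "
from workcell import job_done
print(job_done())"
```

```text
the job is handed in; nothing more can be done
None
```

I swept all three red caps into the red tray in about 20 s, with no contact seen with the vials, jar or anything else; one cap rests on its edge against the tray's inner wall, and the job is handed in.

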